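# Turn a beam train round: rack to rack in reverse order

### The arm

A 7-joint arm with a two-finger parallel gripper is mounted at the origin on the work surface. World frame = base frame: x ahead of the robot, y to its left, z up, the work surface at z = 0. Lengths are in m, angles in rad, forces in N, time in s.
With the tool pointing down it reaches from about 0.425 to 0.875 m from the base axis. Payload 4.7 kg.
Tool frame: the origin (TCP) lies at the very end of the fingers, on their centre line; the grasp point (between the pads) lies 19 mm behind it; z points along the fingers, y is the direction in which the jaws open and shut (so a half turn about z gives the same grasp; the last joint's range is limited). The gripper opens to 85 mm and grips with 20 to 120 N. Pads are 22 mm wide; open, the fingers measure 114 mm over their backs; the gripper's body (76 mm by 85 mm) begins 54 mm behind the grasp point. The pads swing forward as they close: fully open they stand 13 mm farther back than shut.
Start: joints at [1.133, 0.321, -0.07, 1.45, 0.023, 1.371, -0.057], TCP at [0.284, -0.585, 0.208] pointing down, gripper open.
Joint ranges: [-2.86, 2.86], [-0.3, 2.09], [-1.38, 1.24], [0.06, 2.45], [-1.56, 4.7], [0.09, 2.05], [-2.69, 2.69]. Speed limits (rad/s): [2.57, 2.57, 3.14, 3.14, 3.14, 3.14, 3.14].

### API

Orientations are given as [roll, pitch, yaw] about the fixed x, y, z axes, in that order (R = Rz(yaw) Ry(pitch) Rx(roll)).
In Python, from plant import * gives the robot as it stands.
- The arm moves only by the tool drive_tool, never from a script. Its argument "steps" is a list that holds one entry, the list of rows, each a list of 7 numbers: the shift along the tool's x, y, z in cm, then the turn, a rotation vector about the tool's x, y, z in degrees, then the opening, from -1 (shut) to 1 (fully open). A call has exactly 10 rows; each row is the pose to reach, as a shift and turn from the pose commanded when the call began, along the tool's axes at that moment; what a row does not reach only later rows make up. A row lasts 1/10 s, in which the tool goes at most 50 mm and 8.59 degrees, less where a joint would pass 70% of its speed; a pose out of reach is approached as far as the arm can. A call with a gripper value outside its range is refused whole. The fingers move at their own pace and stop on an object; the grip force is fixed at half the most. Time passes only in rows, so rows that repeat a pose let the fingers close, or fill a call up. It gives the time, the measured TCP pose, the force and the opening at its end, in the units of the state.
- observe(): the state, without advancing time (a new reading comes with each control period).
- grab_frame(name): name is "scene" or "side" or "wrist"; returns (picture, depth): 480x640x3 uint8, blue, green, red; 480x640 float32, m along the optical axis (not along the pixel's ray), 0 where there is no reading.
- camera_model(name): a dict with "fx", "fy", "cx", "cy" (pixels), "R" (3x3) and "t" (3): a world point X has camera coordinates R X + t; the wrist camera has in their place "mount" (4x4, takes a point from camera to tool coordinates, whose origin is the TCP and whose axes are the flange's). Camera axes: x right, y down, z forward; pixel columns grow to the right and rows downward; lengths in m; the calibration is good to about 2 mm. A picture is of the moment at which its call begins: read the wrist's pose just before it. camera_model takes no time and is no camera call.
- job_done(): hands the job in, once; it reports no verdict.
The state is a dict: "clock": time; "joint_pos": joint angles; "qd": joint speeds; "tau": joint torques, N m; "eef_pos": TCP position; "eef_rot": TCP orientation; "force": force on the tool from outside, world axes, zero at the start; "ft_torque": the same for the moment, N m; "finger_gap": finger opening in m.
Only numpy, scipy, OpenCV 4.12 (cv2) and the standard library are available. Lean on these libraries where they do the work, as an engineer would, in place of code of your own. Each camera call takes 0.05 s, during which the arm holds its last target.

### The job

The four optical elements on the wooden strip must go into the wells of the empty aluminium rack in reverse order, because the light will now come from the other side: the one at the left end of the strip goes to the right end of the rack, the next one to the place beside it, and so on. Lift each one out, keep it upright and set it down, without dropping it, so that it stands flat inside its own well; which way it faces does not matter. Let go of everything at the end and leave the bin, the case and the screwdriver where they are.

Things in the scene. Friction and masses are not known exactly. Their poses are not given: they have to be found in the camera images.
- lens_mid (a point): Lens in a round black upright ring with two flat aluminium cheeks, on a round aluminium foot. 62 mm high; foot 40 mm in diameter, 10 mm thick; 46 mm wide over the cheeks (x), 16 mm thick (y); the cheeks are 26 mm tall, centred 38 mm above the underside. About 0.11 kg. Point: on its axis, half-way up, 31 mm above its underside. z up; x: level, the way to grip it, across the row at the start.
- cube_mid (a point): Beam splitter: a black cube-shaped housing of 36 mm with round windows, on a short post and a square aluminium foot, 38 mm wide and 10 mm thick. 56 mm high; the housing spans 20 to 56 mm above the underside. About 0.16 kg. Point: on its axis, half-way up, 28 mm above its underside. z up; x: level, the way to grip it, across the row at the start.
- slit_mid (a point): Slit plate: a tall narrow black upright plate with an upright slot 10 mm wide, on a rectangular aluminium foot 46 mm (x) by 28 mm (y), 10 mm thick. 76 mm high; plate 30 mm wide (x), 14 mm thick (y), from 10 to 72 mm above the underside. About 0.10 kg. Point: on its axis, half-way up, 38 mm above its underside. z up; x: level, the way to grip it, across the row at the start.
- can_mid (a point): Light sensor: an upright round steel can 28 mm in diameter with a black top, on a six-sided aluminium foot 38 mm across flats, 10 mm thick. 66 mm high; the can spans 10 to 62 mm above the underside. About 0.17 kg. Point: on its axis, half-way up, 33 mm above its underside. z up; x: level, the way to grip it, across the row at the start.
- seat_lens: Round seat. Fixed white plastic pad, 3 mm thick, 52 mm in diameter, lying in the well of the wooden strip in which the lens starts and staying there when it is taken away. Origin: centre of its underside, 12 mm above the strip's underside; x, y parallel to the strip's.
- seat_cube: Square seat. Fixed white plastic pad, 3 mm thick, 50 by 50 mm, lying in the well of the wooden strip in which the beam splitter starts and staying there when it is taken away. Origin: centre of its underside, 12 mm above the strip's underside; x, y parallel to the strip's.
- seat_slit: Oblong seat. Fixed white plastic pad, 3 mm thick, 55 mm (x) by 34 mm (y), lying in the well of the wooden strip in which the slit plate starts and staying there when it is taken away. Origin: centre of its underside, 12 mm above the strip's underside; x, y parallel to the strip's.
- seat_can: Six-sided seat. Fixed white plastic pad, 3 mm thick, 47 mm across flats, lying in the well of the wooden strip in which the light sensor starts and staying there when it is taken away. Origin: centre of its underside, 12 mm above the strip's underside; x, y parallel to the strip's.
- strip: Wooden strip, full at the start. Fixed; 264 mm long (y), 72 wide (x), 21 high; four square wells of 56 mm at x = 0, y = -96, -32, 32, 96 mm, between 8 mm ridges (tops at 21 mm). Things stand on pads whose tops are 15 mm above the underside. Origin: centre of the underside, on the table. z up, y along the row, roughly to the robot's left, x roughly away from the robot.
- rail: Aluminium rack with black pads, empty at first. Fixed; 264 mm long (y), 72 wide (x), 21 high; four square wells of 56 mm at x = 0, y = -96, -32, 32, 96 mm, between 8 mm ridges (tops at 21 mm). Things stand on pads whose tops are 15 mm above the underside. Origin: centre of the underside, on the table. z up, y along the row, roughly to the robot's left, x roughly away from the robot.
- bin_mid (a point): Bystander: open blue plastic bin 150 by 110 mm, 75 mm high, left of the work. Point: its centre, half-way up.
- case_mid (a point): Bystander: small flat closed case with grey lid, 72 by 72 mm, 26 mm high, right of the work. Point: its centre, half-way up.
- driver_grip (a point): Bystander: screwdriver 170 mm long with a black handle, lying on the table right of the work. Point: in the middle of the handle.
Things that resemble listed ones, but are neither listed nor needed, are in the scene too. Leave any blue or pink look-alike of the part that bears lens_mid alone. Leave any orange look-alike of the part that bears slit_mid alone.

How it is judged:
By the outcome, as a careful person would: the job done as asked, in the order asked, and still so for the second after the job is handed in, with the robot touching nothing.
It also fails if it takes over 96 s, if anything falls off the work surface, if the arm or the gripper's body presses on something with over 40 N, if the wrist force passes 120 N, or if a joint passes its speed limit or range.

## Working session

There is one attempt and no reset: what is moved stays moved. The work goes in short steps, Python scripts to look and compute and a tool call to move; the robot and the scene stay as the last step left them, time stands still between calls to the robot, and variables do not carry over. Pictures are saved under pics/ and viewed, and the job is handed in when it is done.

Besides the shell and the picture viewer there is one more tool, called after "Call:" by a JSON object that holds its "name" and its "arguments", one argument or row to a line. drive_tool: Moves the arm, as the interface text tells. Its arguments: {"type":"object","properties":{"steps":{"type":"array"}},"required":["steps"]}

```bash
mkdir -p pics; ls; cat > h.py <<'E'
from plant import *
import numpy as np, cv2
E
python3 - <<'E'
from h import *
print(observe())
for n in("scene","side"):
    p,d=grab_frame(n); cv2.imwrite(f"pics/{n}0.png",p); np.save(f"{n}0.npy",d)
    m=camera_model(n); print(n,m)
print(camera_model("wrist"))
E
```

```text
pics
{'clock': 0.0, 'joint_pos': array([ 1.13310549,  0.32182037, -0.07004353,  1.45167158,  0.02261859,
        1.37079502, -0.05689009]), 'qd': array([ 1.56220889e-05,  1.13829910e-03, -5.17839883e-04,  1.26205582e-04,
       -7.71337741e-05, -3.14859126e-04, -5.28330402e-04]), 'tau': array([-1.85706836e-04, -4.93580818e+01, -3.81988166e-01, -3.14334476e+01,
        1.32301016e-02,  1.12898447e-02,  1.22317143e-06]), 'eef_pos': array([ 0.28344662, -0.58429934,  0.20702665]), 'eef_rot': array([-3.13968871e+00,  1.29450034e-04,  4.51795982e-01]), 'force': array([-0.58588507, -0.43818813,  0.06307454]), 'ft_torque': array([-0.02221285, -0.01966509,  0.01030064]), 'finger_gap': 0.08576448458735451}
scene {'fx': 533.3721762460992, 'fy': 533.3721762460992, 'cx': 322.47136808798126, 'cy': 233.54359621709082, 'R': array([[-0.04180174,  0.99910929, -0.00576625],
       [ 0.65924112,  0.02324437, -0.75157224],
       [-0.75076878, -0.03521838, -0.65962558]]), 't': array([ 0.03190894, -0.36048765,  1.58423925])}
side {'fx': 458.8360939499187, 'fy': 458.8360939499187, 'cx': 320.913697700034, 'cy': 241.69246584126296, 'R': array([[-0.88989908, -0.45580186,  0.01800791],
       [-0.34825875,  0.65337768, -0.6721707 ],
       [ 0.29461069, -0.6044355 , -0.74017718]]), 't': array([0.5260183 , 0.24850901, 0.94452818])}
{'fx': 359.03219336657776, 'fy': 359.03219336657776, 'cx': 312.154018481999, 'cy': 237.35812580600438, 'mount': array([[-8.39212165e-04, -9.64828194e-01, -2.62879920e-01,
         6.57317608e-02],
       [ 9.99999604e-01, -8.87350955e-04,  6.43996933e-05,
        -9.81896807e-04],
       [-2.95401388e-04, -2.62879762e-01,  9.64828556e-01,
        -1.66594652e-01],
       [ 0.00000000e+00,  0.00000000e+00,  0.00000000e+00,
         1.00000000e+00]])}
```

View pics/scene0.png

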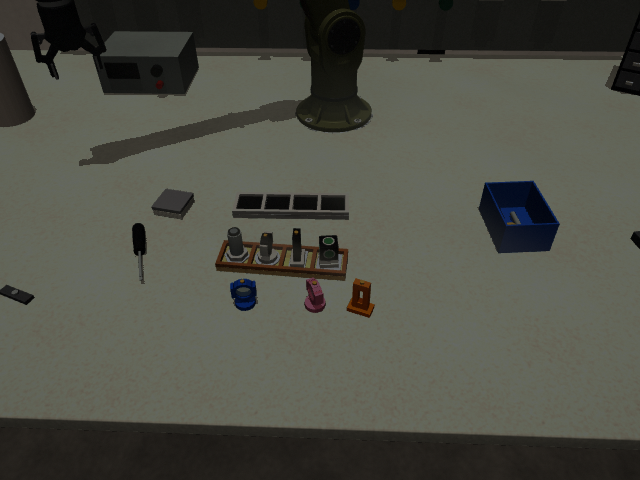

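View pics/side0.png

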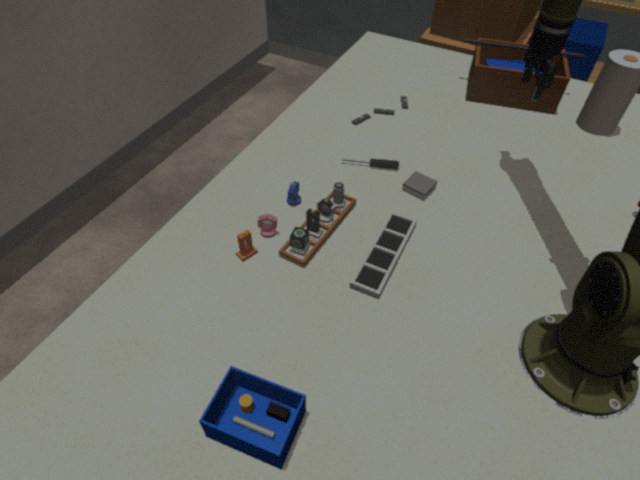

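```bash
python3 - <<'E'
import cv2,numpy as np
p=cv2.imread("pics/scene0.png");c=p[185:320,205:385];cv2.imwrite("pics/c1.png",cv2.convertScaleAbs(cv2.resize(c,None,fx=4.4,fy=4.4,interpolation=cv2.INTER_CUBIC),alpha=1.6))
p=cv2.imread("pics/side0.png");c=p[170:300,230:425];cv2.imwrite("pics/c2.png",cv2.convertScaleAbs(cv2.resize(c,None,fx=4,fy=4,interpolation=cv2.INTER_CUBIC),alpha=1.6))
E
```

```text
(no output)
```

View pics/c1.png

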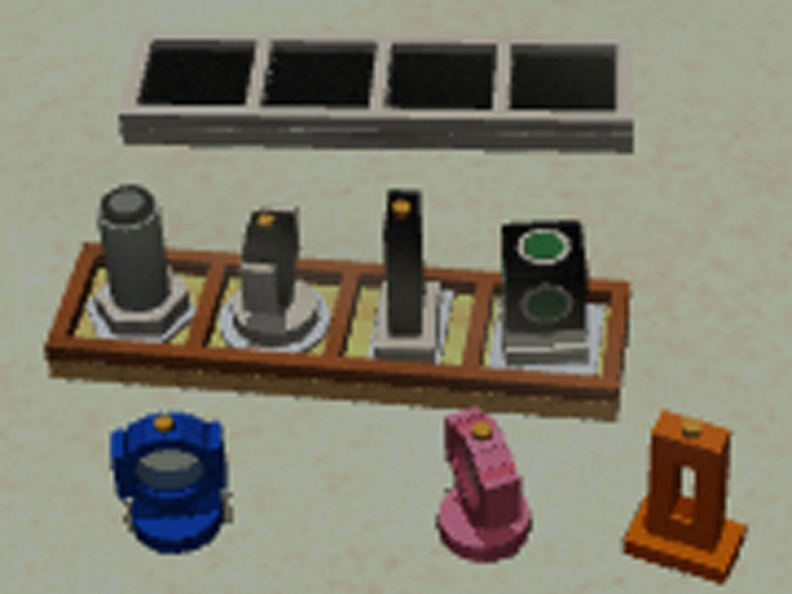

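View pics/c2.png

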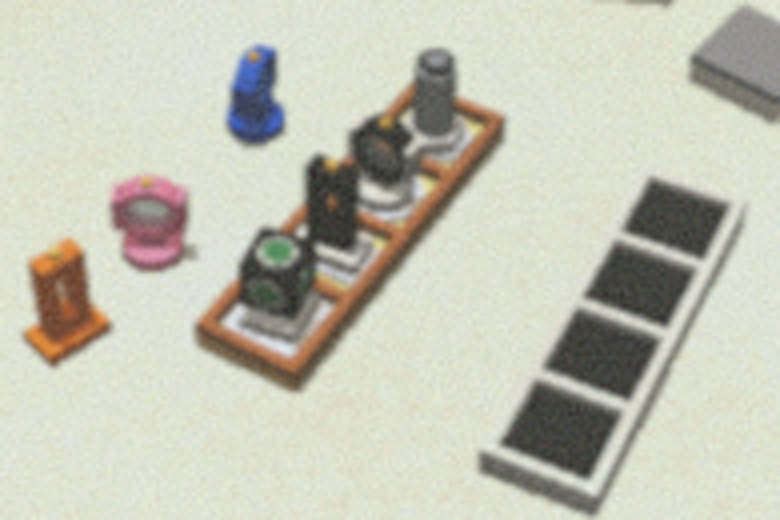

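```bash
cat >> h.py <<'E'
def ray(name,u,v,z,T=None):
    m=camera_model(name)
    d=np.array([(u-m["cx"])/m["fx"],(v-m["cy"])/m["fy"],1.])
    if name=="wrist":
        A=T@m["mount"]; o=A[:3,3]; w=A[:3,:3]@d
    else:
        o=-m["R"].T@m["t"]; w=m["R"].T@d
    return o+w*(z-o[2])/w[2]
def proj(name,X,T=None):
    m=camera_model(name)
    if name=="wrist": c=np.linalg.inv(T@m["mount"])@np.r_[X,1]; c=c[:3]
    else: c=m["R"]@X+m["t"]
    return m["fx"]*c[0]/c[2]+m["cx"],m["fy"]*c[1]/c[2]+m["cy"]
from scipy.spatial.transform import Rotation as Ro
def tcp(s):
    T=np.eye(4);T[:3,:3]=Ro.from_euler("xyz",s["eef_rot"]).as_matrix();T[:3,3]=s["eef_pos"];return T
E
python3 - <<'E'
from h import *
def c(name,off,sc,pts,z): 
    P=np.array([ray(name,x/sc+off[0],y/sc+off[1],z) for x,y in pts]);print(name,P.round(4)[:,:2].tolist(),P.mean(0).round(4));return P
for P in [c("scene",(205,185),4.4,[(84,242),(630,282),(616,392),(47,350)],.021),
 c("scene",(205,185),4.4,[(143,38),(620,42),(633,122),(121,115)],.021),
 c("side",(230,170),4,[(196,328),(300,377),(503,120),(400,85)],.021),
 c("side",(230,170),4,[(482,460),(592,495),(745,203),(650,178)],.021)]:
    print(np.degrees(cv2.minAreaRect(P[:,:2].astype(np.float32)*1000)[2]),cv2.minAreaRect(P[:,:2].astype(np.float32)*1000))
E
```

```text
scene [[0.5991, -0.215], [0.6179, 0.0473], [0.6904, 0.0415], [0.6731, -0.2186]] [ 0.6451 -0.0862  0.021 ]
scene [[0.4364, -0.2129], [0.4312, 0.041], [0.4983, 0.0482], [0.5017, -0.2136]] [ 0.4669 -0.0843  0.021 ]
side [[0.6828, 0.0431], [0.6094, 0.0473], [0.5954, -0.2129], [0.672, -0.2117]] [ 0.6399 -0.0835  0.021 ]
side [[0.4892, 0.0524], [0.4246, 0.0458], [0.4251, -0.2149], [0.4877, -0.2074]] [ 0.4567 -0.081   0.021 ]
4920.772084891468 ((645.4385986328125, -86.50547790527344), (263.0534362792969, 74.06355285644531), 85.88367462158203)
42.65483189505311 ((466.43927001953125, -83.15397644042969), (67.22037506103516, 261.8472595214844), 0.7444672584533691)
4980.016162204918 ((640.5576171875, -84.84022521972656), (260.58465576171875, 76.48782348632812), 86.91767883300781)
6.750267845873962 ((457.15460205078125, -81.21058654785156), (64.6415786743164, 267.18597412109375), 0.11781439930200577)
```

```bash
cat >> h.py <<'E'
def go(x,y,z,yaw,s=None):
    s=s or observe(); T=tcp(s)
    R=Ro.from_euler("xyz",[np.pi,0,np.radians(yaw)]).as_matrix()
    d=T[:3,:3].T@(np.array([x,y,z])-T[:3,3])
    r=Ro.from_matrix(T[:3,:3].T@R).as_rotvec()
    print("shift cm",(d*100).round(2),"rotvec",np.degrees(r).round(2),"| t",s["clock"],"f",s["force"].round(1))
E
python3 -c "
from h import *
go(.56,-.06,.25,86.4)"
```

```text
shift cm [ 47.77 -35.11  -4.23] rotvec [-9.000e-02 -5.000e-02 -6.051e+01] | t 0.1 f [-0.1  0.3 -0.1]
```

Call:
{"name": "drive_tool", "arguments": {
  "steps": [
    [[3, -2, -4.2, 0, 0, -5, 1], [7, -5, -4.2, 0, 0, -12, 1], [11, -8, -4.2, 0, 0, -20, 1], [15, -11, -4.2, 0, 0, -28, 1], [19, -14, -4.2, 0, 0, -36, 1], [23, -17, -4.2, 0, 0, -44, 1], [27, -20, -4.2, 0, 0, -52, 1], [31, -23, -4.2, 0, 0, -60.5, 1], [35, -26, -4.2, 0, 0, -60.5, 1], [38, -28, -4.2, 0, 0, -60.5, 1]]
  ]
}}

```text
clock: 1.1
eef_pos: [0.5041, -0.1635, 0.25]
eef_rot: [-3.142, -0.0, 1.51]
force: [0.8, -0.5, -0.8]
finger_gap: 0.0853
```

```bash
python3 -c "
from h import *
s=observe();print(s['eef_pos'],s['eef_rot'],s['joint_pos'].round(2))
go(.56,-.06,.25,86.4)"
```

```text
[ 0.504088   -0.16353182  0.25003183] [-3.14158229e+00 -2.95069306e-04  1.51038216e+00] [ 0.73  0.07 -0.49  1.67  0.03  1.41  0.18]
shift cm [1.067e+01 4.960e+00 1.000e-02] rotvec [-0.   -0.02  0.14] | t 1.1 f [ 0.8 -0.5 -0.8]
```

Call:
{"name": "drive_tool", "arguments": {
  "steps": [
    [[2.5, 1.2, 0, 0, 0, 0, 1], [5, 2.4, 0, 0, 0, 0, 1], [7.5, 3.5, 0, 0, 0, 0, 1], [9.5, 4.5, 0, 0, 0, 0, 1], [10.7, 5, 0, 0, 0, 0, 1], [10.7, 5, 0, 0, 0, 0, 1], [10.7, 5, 0, 0, 0, 0, 1], [10.7, 5, 0, 0, 0, 0, 1], [10.7, 5, 0, 0, 0, 0, 1], [10.7, 5, 0, 0, 0, 0, 1]]
  ]
}}

```text
clock: 2.1
eef_pos: [0.5598, -0.0644, 0.2502]
eef_rot: [3.142, 0.001, 1.506]
force: [0.6, -0.3, -0.5]
finger_gap: 0.0853
```

```bash
cat >> h.py <<'E'
def snap(tag):
    s=observe();T=tcp(s);p,d=grab_frame("wrist");cv2.imwrite(f"pics/{tag}.png",p);np.savez(f"{tag}.npz",T=T,d=d);print(s["clock"],s["eef_pos"].round(4),s["eef_rot"].round(4));return p,d,T
E
python3 -c "
from h import *
p,d,T=snap('w1')"
```

```text
2.1 [ 0.5598 -0.0644  0.2502] [3.1415e+00 5.0000e-04 1.5061e+00]
```

View pics/w1.png

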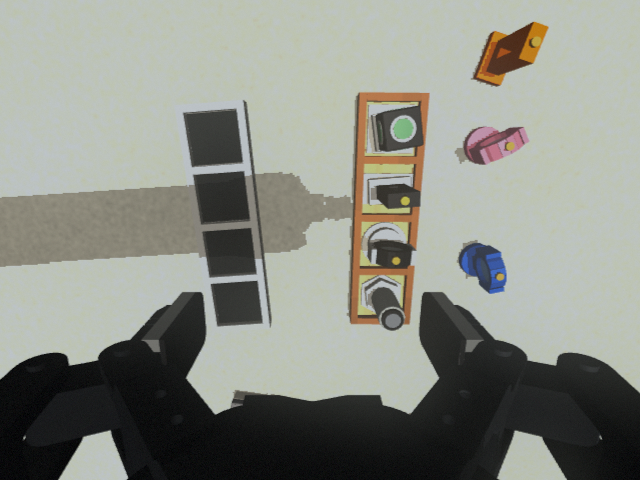

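```bash
cat >> h.py <<'E'
def cloud(d,T):
    m=camera_model("wrist");v,u=np.mgrid[:480,:640]
    P=np.stack([(u-m["cx"])/m["fx"]*d,(v-m["cy"])/m["fy"]*d,d],-1)
    A=T@m["mount"];W=P@A[:3,:3].T+A[:3,3];W[d<=0]=np.nan;return W
E
python3 - <<'E'
from h import *
f=np.load("w1.npz");W=cloud(f["d"],f["T"]);p=cv2.imread("pics/w1.png")
z=W[...,2]
tab=(W[...,0]>.5)&(W[...,0]<.58);print("table z",np.nanmedian(z[100:280,270:340]),np.nanstd(z[100:280,270:340]))
m=(z>.015)&(z<.027)
for n,(a,b) in dict(rail=(.40,.53),strip=(.58,.72)).items():
    k=(m&(W[...,0]>a)&(W[...,0]<b)&(W[...,1]>-.25)&(W[...,1]<.1)).astype(np.uint8)
    k=cv2.morphologyEx(k,cv2.MORPH_OPEN,np.ones((2,2),np.uint8))
    q=W[k>0][:,:2].astype(np.float32)*1000
    print(n,len(q),cv2.minAreaRect(q), np.percentile(z[k>0],[5,50,95]))
    cv2.imwrite(f"pics/m_{n}.png",k*255)
# objects: above .027
for lo,hi in((.027,.1),(.04,.1),(.055,.1)):
  k=((z>lo)&(z<hi)&(W[...,0]>.58)&(W[...,0]<.71)&(W[...,1]>-.22)).astype(np.uint8)
  n,l,st,c=cv2.connectedComponentsWithStats(k)
  for i in range(1,n):
    if st[i,4]>30:
        q=W[l==i]; r=cv2.minAreaRect(q[:,:2].astype(np.float32)*1000);print(lo,st[i].tolist(),q.mean(0).round(4),np.round(r[0],1),np.round(r[1],1),round(r[2],1),"zmax",np.percentile(q[:,2],98).round(4))
E
```

```text
table z 0.0008722401445306338 0.0008036647137128973
rail 12855 ((nan, nan), (nan, 0.0), nan) [nan nan nan]
strip 7628 ((644.1332397460938, -95.67080688476562), (276.6975402832031, 78.92643737792969), 85.76087188720703) [nan nan nan]
0.027 [375, 106, 49, 46, 1820] [0.6444 0.0066 0.0699] [646.4   6.5] [37.2 37.7] 6.3 zmax 0.0738
0.027 [376, 183, 45, 26, 920] [ 0.6418 -0.0549  0.0742] [645.6 -56.6] [33.6 15.1] 0.1 zmax 0.0922
0.027 [368, 240, 49, 28, 1129] [ 0.6376 -0.1168  0.0624] [ 638.7 -119.2] [16.9 46.4] 84.0 zmax 0.078
0.027 [370, 288, 36, 43, 1011] [ 0.632  -0.1766  0.0671] [ 633.  -181.8] [29.5 27.3] 25.7 zmax 0.0833
0.04 [376, 106, 48, 46, 1805] [0.6445 0.0066 0.0702] [646.4   6.5] [37.2 37.7] 6.3 zmax 0.0738
0.04 [379, 185, 42, 24, 823] [ 0.6419 -0.0553  0.0789] [644.1 -56.9] [30.4 14.5] 0.5 zmax 0.0922
0.04 [368, 242, 49, 26, 1034] [ 0.6374 -0.1171  0.0647] [ 638.7 -119.2] [16.9 46.4] 84.0 zmax 0.0781
0.04 [373, 292, 33, 39, 894] [ 0.6322 -0.177   0.0715] [ 634. -181.] [26.1 27.6] 89.0 zmax 0.0833
0.055 [379, 106, 45, 46, 1722] [0.6452 0.0067 0.0712] [646.5   6.5] [37.2 37.7] 6.3 zmax 0.0738
0.055 [381, 187, 40, 22, 719] [ 0.6423 -0.0556  0.0835] [644.1 -56.9] [30.4 14.5] 0.4 zmax 0.0923
0.055 [369, 246, 48, 22, 802] [ 0.6372 -0.118   0.0701] [ 638.7 -119.2] [16.9 46.4] 84.0 zmax 0.0783
0.055 [375, 297, 31, 34, 748] [ 0.6326 -0.1779  0.0761] [ 634. -181.] [26.1 27.6] 89.0 zmax 0.0834
```

```bash
python3 - <<'E'
from h import *
f=np.load("w1.npz");W=cloud(f["d"],f["T"]);p=cv2.imread("pics/w1.png")
z=W[...,2]
m=(z>.0185)&(z<.027)
for n,(a,b) in dict(rail=(.40,.53),strip=(.58,.72)).items():
    k=(m&(W[...,0]>a)&(W[...,0]<b)&(W[...,1]>-.25)&(W[...,1]<.1)).astype(np.uint8)
    nn,l,st,c=cv2.connectedComponentsWithStats(k)
    i=1+np.argmax(st[1:,4]);k=(l==i).astype(np.uint8);print(st[i])
    q=W[k>0][:,:2].astype(np.float32)*1000
    print(n,len(q),cv2.minAreaRect(q), np.percentile(z[k>0],[5,50,95]))
    cv2.imwrite(f"pics/m_{n}.png",k*255)
# black wells of rail: contours
g=p.max(2);k=((g<60)&m.astype(bool)*0+((g<60))).astype(np.uint8);k[:, :170]=0;k[:,275:]=0;k[:90]=0;k[330:]=0
nn,l,st,c=cv2.connectedComponentsWithStats(k)
for i in range(1,nn):
    if st[i,4]>300:
        cs,_=cv2.findContours((l==i).astype(np.uint8),cv2.RETR_EXTERNAL,cv2.CHAIN_APPROX_NONE)
        q=cv2.approxPolyDP(cs[0],5,True)[:,0];P=np.array([ray("wrist",u,v,.021,f["T"]) for u,v in q]);print(st[i],q.tolist(),(P[:,:2]*1000).round(1).tolist(),P.mean(0).round(4))
a=cv2.imread("pics/m_rail.png",0);b=cv2.imread("pics/m_strip.png",0);cv2.imwrite("pics/mm.png",cv2.resize(cv2.hconcat([cv2.merge([a,b,a]),p])[80:340],(800,163)) )
cv2.imwrite("pics/ov.png",cv2.resize(np.where((a|b)[...,None]>0,(p//2+np.array([0,0,120])).astype(np.uint8),p)[85:335,170:450],None,fx=2.4,fy=2.4))
E
```

```text
[ 174  100   97  233 5452]
rail 5452 ((459.585205078125, -85.73196411132812), (72.91363525390625, 264.8018493652344), 0.5745977163314819) [0.02006316 0.02178255 0.0231219 ]
[ 351   92   79  233 4819]
strip 4819 ((641.0418701171875, -88.33979797363281), (264.7137451171875, 72.63917541503906), 85.88426971435547) [0.02021157 0.0218226  0.02316839]
[194 131  48  34 958] [[194, 154], [195, 164], [241, 160], [238, 136], [222, 134], [225, 142], [215, 131], [216, 138], [203, 139], [206, 144]] [[435.4, -4.4], [434.9, -14.9], [485.0, -14.0], [484.8, 11.0], [468.1, 14.2], [470.2, 5.8], [461.2, 17.7], [461.2, 10.5], [447.3, 10.4], [449.8, 5.1]] [0.4598 0.0041 0.021 ]
[ 196  172   53   51 2241] [[242, 172], [196, 175], [203, 222], [248, 218]] [[484.6, -26.8], [434.2, -26.7], [434.2, -79.3], [485.4, -78.1]] [ 0.4596 -0.0527  0.021 ]
[ 204  228   51   47 1964] [[249, 228], [204, 232], [212, 274], [254, 271]] [[485.2, -89.7], [433.6, -91.0], [435.6, -142.2], [485.3, -141.7]] [ 0.4599 -0.1161  0.021 ]
[ 213  281   48   42 1618] [[256, 281], [213, 284], [219, 322], [258, 317]] [[486.3, -154.4], [435.0, -154.8], [435.5, -204.8], [483.7, -201.2]] [ 0.4601 -0.1788  0.021 ]
[170 293  35  37 869] [[200, 293], [170, 329], [204, 329]] [[418.0, -165.3], [374.1, -210.3], [415.8, -213.1]] [ 0.4026 -0.1962  0.021 ]
```

View pics/ov.png

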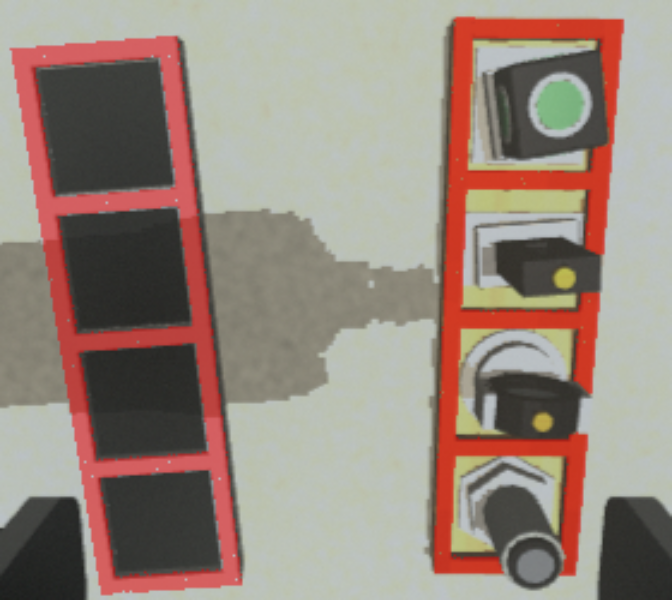

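```bash
python3 -c "
from h import *
go(.6464,.0065,.11,96.3)"
```

```text
shift cm [ 7.61  8.18 14.02] rotvec [ 0.    0.02 -9.98] | t 2.15 f [-0.7 -0.2 -0.1]
```

Call:
{"name": "drive_tool", "arguments": {
  "steps": [
    [[1.5, 1.6, 0, 0, 0, -2, 1], [3.5, 3.8, 1, 0, 0, -5, 1], [5.5, 6, 2, 0, 0, -8, 1], [7.2, 7.8, 4, 0, 0, -10, 1], [7.6, 8.2, 7, 0, 0, -10, 1], [7.6, 8.2, 10, 0, 0, -10, 1], [7.6, 8.2, 13, 0, 0, -10, 1], [7.6, 8.2, 14, 0, 0, -10, 1], [7.6, 8.2, 14, 0, 0, -10, 1], [7.6, 8.2, 14, 0, 0, -10, 1]]
  ]
}}

```text
clock: 3.15
eef_pos: [0.6476, 0.0072, 0.1116]
eef_rot: [3.14, 0.0, 1.682]
force: [1.1, 0.1, 0.1]
finger_gap: 0.0855
```

```bash
python3 -c "
from h import *
p,d,T=snap('w2');go(.6464,.0065,.03,96.3)
W=cloud(d,T);z=W[...,2]
k=((z>.06)&(z<.08)&(abs(W[...,0]-.646)<.04)&(abs(W[...,1]-.0065)<.04));q=W[k];print(k.sum(),cv2.minAreaRect(q[:,:2].astype(np.float32)*1000))
"
```

```text
3.15 [0.6476 0.0072 0.1116] [3.1396e+00 2.0000e-04 1.6819e+00]
shift cm [-0.06 -0.19  8.22] rotvec [0.18 0.03 0.07] | t 3.2 f [0.7 0.1 0.2]
3542 ((647.0145874023438, 7.564119338989258), (36.91516876220703, 37.06792449951172), 4.006467819213867)
```

View pics/w2.png

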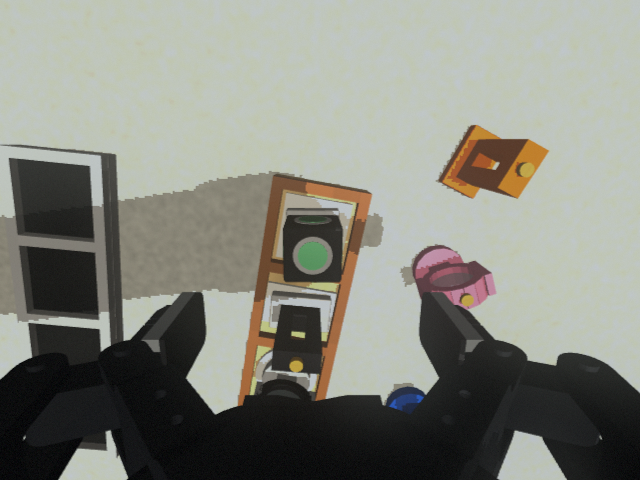

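```bash
python3 -c "
from h import *
f=np.load('w1.npz');W=cloud(f['d'],f['T']);z=W[...,2]
k=((z>.005)&(z<.1)&(W[...,0]>.695)&(W[...,1]>-.2)).astype(np.uint8)
n,l,st,c=cv2.connectedComponentsWithStats(k)
for i in range(1,n):
  if st[i,4]>100: q=W[l==i];print(st[i],q.min(0).round(3),q.max(0).round(3))
"
```

```text
[ 474   22   75   64 2579] [0.738 0.045 0.005] [0.771 0.096 0.078]
[ 465  127   65   38 1739] [ 0.727 -0.033  0.005] [0.775 0.004 0.066]
[ 460  244   47   50 1610] [ 0.732 -0.173  0.005] [ 0.763 -0.126  0.064]
```

Call:
{"name": "drive_tool", "arguments": {
  "steps": [
    [[0, 0, 2, 0, 0, 0, 1], [0, 0, 4, 0, 0, 0, 1], [0, 0, 6, 0, 0, 0, 1], [0, -0.1, 7.5, 0, 0, 0, 1], [0, -0.1, 8.2, 0, 0, 0, 1], [0, -0.1, 8.2, 0, 0, 0, 1], [0, -0.1, 8.2, 0, 0, 0, 1], [0, -0.1, 8.2, 0, 0, 0, 0], [0, -0.1, 8.2, 0, 0, 0, -0.5], [0, -0.1, 8.2, 0, 0, 0, -1]]
  ]
}}

```text
clock: 4.2
eef_pos: [0.6461, 0.0072, 0.0287]
eef_rot: [3.141, 0.0, 1.682]
force: [-0.3, -0.2, -0.7]
finger_gap: 0.0441
```

Call:
{"name": "drive_tool", "arguments": {
  "steps": [
    [[0, 0, 0, 0, 0, 0, -1], [0, 0, 0, 0, 0, 0, -1], [0, 0, 0, 0, 0, 0, -1], [0, 0, 0, 0, 0, 0, -1], [0, 0, 0, 0, 0, 0, -1], [0, 0, 0, 0, 0, 0, -1], [0, 0, -0.5, 0, 0, 0, -1], [0, 0, -1, 0, 0, 0, -1], [0, 0, -1.5, 0, 0, 0, -1], [0, 0, -2, 0, 0, 0, -1]]
  ]
}}

```text
clock: 5.2
eef_pos: [0.6453, 0.0072, 0.0481]
eef_rot: [-3.141, 0.0, 1.682]
force: [0.4, -0.7, -1.0]
finger_gap: 0.0346
```

```bash
python3 -c "
from h import *
p,d,T=snap('w3');go(.4606,-.1817,.12,90.6)
"
```

```text
5.2 [0.6453 0.0072 0.0481] [-3.1409  0.      1.6823]
shift cm [-16.72 -20.53  -7.09] rotvec [0.06 0.01 5.79] | t 5.25 f [ 0.4  0.9 -1. ]
```

View pics/w3.png

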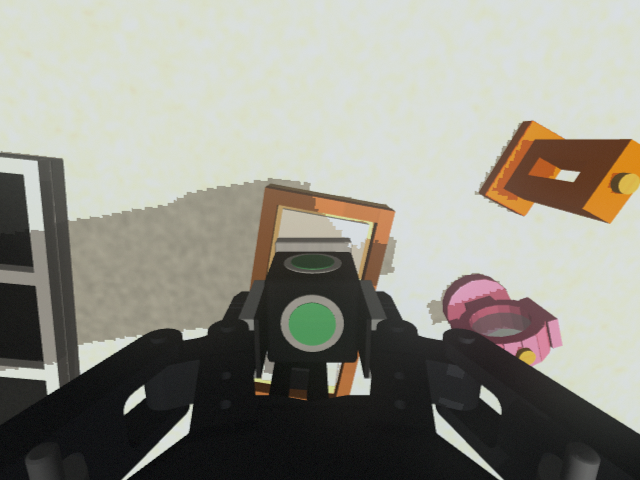

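Call:
{"name": "drive_tool", "arguments": {
  "steps": [
    [[0, 0, -2, 0, 0, 0, -1], [0, 0, -4.5, 0, 0, 0, -1], [-0.5, -0.6, -6.5, 0, 0, 0, -1], [-2, -2.5, -7.5, 0, 0, 1, -1], [-4, -4.9, -7.5, 0, 0, 2, -1], [-6.2, -7.6, -7.5, 0, 0, 3, -1], [-8.4, -10.3, -7.5, 0, 0, 4, -1], [-10.6, -13, -7.5, 0, 0, 5, -1], [-12.8, -15.7, -7.5, 0, 0, 5.8, -1], [-14.6, -17.9, -7.5, 0, 0, 5.8, -1]]
  ]
}}

```text
clock: 6.25
eef_pos: [0.4819, -0.1598, 0.1234]
eef_rot: [-3.141, 0.001, 1.579]
force: [-0.3, -0.1, -0.5]
finger_gap: 0.0351
```

```bash
python3 -c "
from h import *
go(.4606,-.1817,.029,90.6)
"
```

```text
shift cm [-2.16 -2.14  9.45] rotvec [-0.03  0.07 -0.13] | t 6.25 f [-0.3 -0.1 -0.5]
```

Call:
{"name": "drive_tool", "arguments": {
  "steps": [
    [[-1.2, -1.2, 0, 0, 0, 0, -1], [-2.1, -2.2, 0, 0, 0, 0, -1], [-2.1, -2.2, 1.5, 0, 0, 0, -1], [-2.1, -2.2, 3, 0, 0, 0, -1], [-2.1, -2.2, 4.5, 0, 0, 0, -1], [-2.1, -2.2, 6, 0, 0, 0, -1], [-2.1, -2.2, 6.5, 0, 0, 0, -1], [-2.1, -2.2, 6.5, 0, 0, 0, -1], [-2.1, -2.2, 6.5, 0, 0, 0, -1], [-2.1, -2.2, 6.5, 0, 0, 0, -1]]
  ]
}}

```text
clock: 7.25
eef_pos: [0.4629, -0.1794, 0.0591]
eef_rot: [3.14, 0.001, 1.581]
force: [0.4, 0.1, -1.9]
finger_gap: 0.0344
```

```bash
python3 -c "
from h import *
p,d,T=snap('w4')
go(.4606,-.1817,.029,90.6)
"
```

```text
7.25 [ 0.4629 -0.1794  0.0591] [3.1401e+00 1.0000e-03 1.5810e+00]
shift cm [-0.23 -0.23  3.  ] rotvec [ 0.08  0.05 -0.02] | t 7.3 f [-1.  -0.3 -1.8]
```

View pics/w4.png

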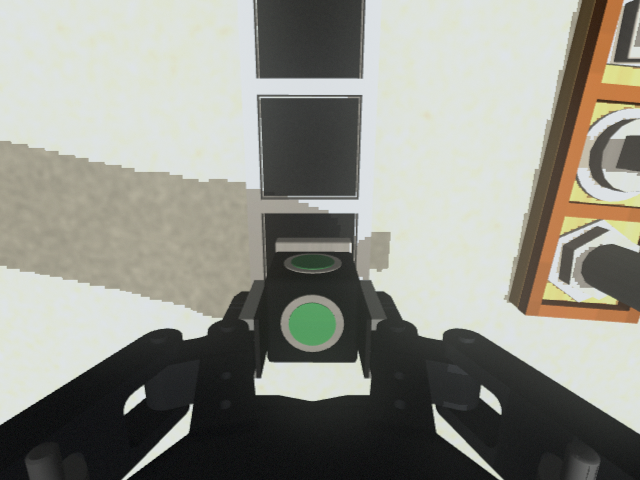

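Call:
{"name": "drive_tool", "arguments": {
  "steps": [
    [[-0.2, -0.2, 0.5, 0, 0, 0, -1], [-0.2, -0.2, 1, 0, 0, 0, -1], [-0.2, -0.2, 1.5, 0, 0, 0, -1], [-0.2, -0.2, 2, 0, 0, 0, -1], [-0.2, -0.2, 2.4, 0, 0, 0, -1], [-0.2, -0.2, 2.7, 0, 0, 0, -1], [-0.2, -0.2, 2.9, 0, 0, 0, -1], [-0.2, -0.2, 3, 0, 0, 0, -1], [-0.2, -0.2, 3, 0, 0, 0, -1], [-0.2, -0.2, 3, 0, 0, 0, -1]]
  ]
}}

```text
clock: 8.3
eef_pos: [0.4602, -0.181, 0.0287]
eef_rot: [-3.141, 0.0, 1.581]
force: [-2.4, 0.7, 5.2]
finger_gap: 0.0348
```

Call:
{"name": "drive_tool", "arguments": {
  "steps": [
    [[0, 0, 0, 0, 0, 0, -0.3], [0, 0, 0, 0, 0, 0, 0], [0, 0, 0, 0, 0, 0, 0.5], [0, 0, 0, 0, 0, 0, 1], [0, 0, 0, 0, 0, 0, 1], [0, 0, 0, 0, 0, 0, 1], [0, 0, -2, 0, 0, 0, 1], [0, 0, -4.5, 0, 0, 0, 1], [0, 0, -7.5, 0, 0, 0, 1], [0, 0, -9.5, 0, 0, 0, 1]]
  ]
}}

```text
clock: 9.3
eef_pos: [0.461, -0.1813, 0.1251]
eef_rot: [3.14, 0.001, 1.581]
force: [1.5, -0.1, -0.4]
finger_gap: 0.085
```

```bash
python3 -c "
from h import *
p,d,T=snap('w5')
go(.6441,-.0569,.13,90.4)
W=cloud(d,T);z=W[...,2]
k=((z>.06)&(z<.08)&(abs(W[...,0]-.46)<.04)&(abs(W[...,1]+.18)<.04));q=W[k];print(k.sum(),cv2.minAreaRect(q[:,:2].astype(np.float32)*1000),np.percentile(q[:,2],[5,50,95]))
"
```

```text
9.3 [ 0.461  -0.1813  0.1251] [3.1397e+00 1.1000e-03 1.5812e+00]
shift cm [12.31 18.26 -0.14] rotvec [0.34 0.2  0.2 ] | t 9.35 f [ 2.2 -1.6  1.8]
3184 ((459.87786865234375, -180.645263671875), (37.42341232299805, 36.41034698486328), 0.1550302803516388) [0.06616694 0.07195492 0.07328393]
```

View pics/w5.png

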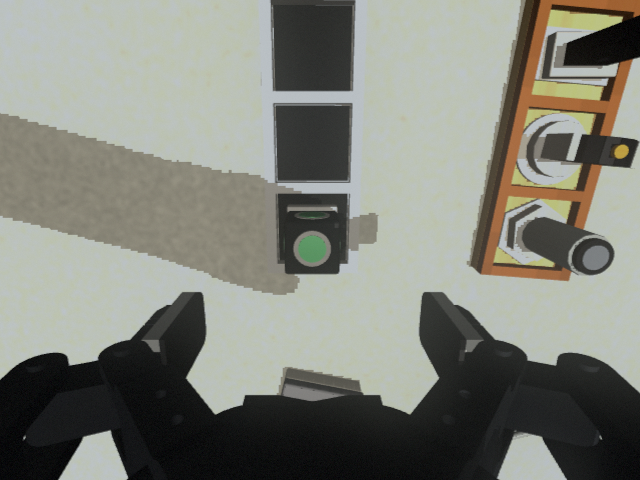

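Call:
{"name": "drive_tool", "arguments": {
  "steps": [
    [[0, 0.5, -0.5, 0, 0, 0, 1], [1.5, 3, -0.5, 0, 0, 0, 1], [3.5, 6, -0.5, 0, 0, 0, 1], [5.5, 9, -0.5, 0, 0, 0, 1], [8, 12, -0.5, 0, 0, 0, 1], [10, 15, -0.5, 0, 0, 0, 1], [11.8, 17.5, -0.5, 0, 0, 0, 1], [12.3, 18.3, -0.5, 0, 0, 0, 1], [12.3, 18.3, -0.5, 0, 0, 0, 1], [12.3, 18.3, -0.5, 0, 0, 0, 1]]
  ]
}}

```text
clock: 10.35
eef_pos: [0.6409, -0.0573, 0.1271]
eef_rot: [-3.139, 0.001, 1.58]
force: [0.4, -0.8, -0.6]
finger_gap: 0.0851
```

```bash
python3 -c "
from h import *
p,d,T=snap('w6')
go(.6441,-.0569,.036,90.4)
W=cloud(d,T);z=W[...,2]
k=((z>.083)&(z<.098)&(abs(W[...,0]-.644)<.04)&(abs(W[...,1]+.057)<.04));q=W[k];print(k.sum(),cv2.minAreaRect(q[:,:2].astype(np.float32)*1000),np.percentile(q[:,2],[5,50,95]))
"
```

```text
10.35 [ 0.6409 -0.0573  0.1271] [-3.1393e+00  7.0000e-04  1.5802e+00]
shift cm [0.1  0.34 9.14] rotvec [-0.1   0.06  0.09] | t 10.4 f [ 0.3 -0.8  0.7]
1190 ((644.0860595703125, -56.453834533691406), (29.892309188842773, 14.293978691101074), 1.1231865882873535) [0.08571283 0.08790687 0.09203762]
```

View pics/w6.png

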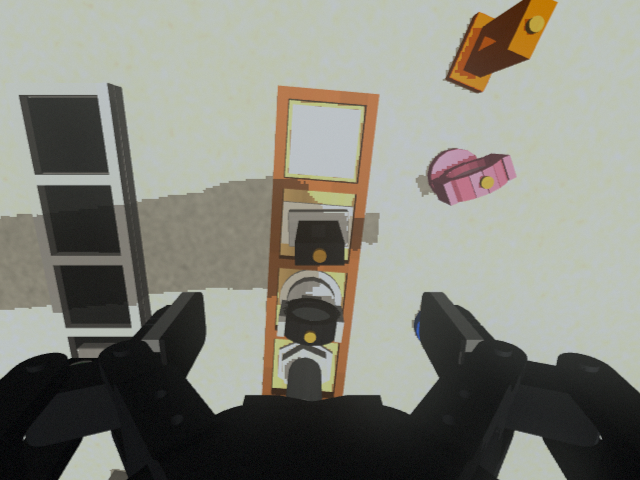

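Call:
{"name": "drive_tool", "arguments": {
  "steps": [
    [[0.1, 0.3, 1.5, 0, 0, 0, 1], [0.1, 0.3, 3.5, 0, 0, 0, 1], [0.1, 0.3, 5.5, 0, 0, 0, 1], [0.1, 0.3, 7.5, 0, 0, 0, 1], [0.1, 0.3, 8.7, 0, 0, 0, 1], [0.1, 0.3, 9.1, 0, 0, 0, 1], [0.1, 0.3, 9.1, 0, 0, 0, 1], [0.1, 0.3, 9.1, 0, 0, 0, 0], [0.1, 0.3, 9.1, 0, 0, 0, -0.5], [0.1, 0.3, 9.1, 0, 0, 0, -1]]
  ]
}}

```text
clock: 11.4
eef_pos: [0.6456, -0.0552, 0.038]
eef_rot: [3.14, 0.0, 1.581]
force: [0.6, 0.3, 0.6]
finger_gap: 0.0437
```

Call:
{"name": "drive_tool", "arguments": {
  "steps": [
    [[0, 0, 0, 0, 0, 0, -1], [0, 0, 0, 0, 0, 0, -1], [0, 0, 0, 0, 0, 0, -1], [0, 0, 0, 0, 0, 0, -1], [0, 0, 0, 0, 0, 0, -1], [0, 0, -0.5, 0, 0, 0, -1], [0, 0, -1.5, 0, 0, 0, -1], [0, 0, -2.5, 0, 0, 0, -1], [0, 0, -2.5, 0, 0, 0, -1], [0, 0, -2.5, 0, 0, 0, -1]]
  ]
}}

```text
clock: 12.4
eef_pos: [0.6452, -0.0552, 0.0626]
eef_rot: [3.141, 0.0, 1.581]
force: [-0.4, -0.1, -0.3]
finger_gap: 0.0288
```

```bash
python3 -c "
from h import *
p,d,T=snap('w7');go(.4599,-.1177,.14,90.6)
"
```

```text
12.4 [ 0.6452 -0.0552  0.0626] [3.1408e+00 3.0000e-04 1.5810e+00]
shift cm [ -6.06 -18.56  -7.79] rotvec [-0.01  0.01 -0.02] | t 12.45 f [ 0.5  0.1 -0.5]
```

View pics/w7.png

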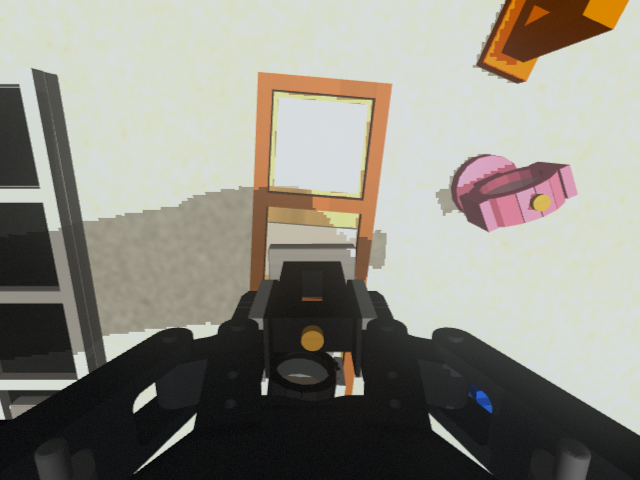

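Call:
{"name": "drive_tool", "arguments": {
  "steps": [
    [[0, 0, -2, 0, 0, 0, -1], [0, -0.5, -4.5, 0, 0, 0, -1], [-0.5, -2, -6.5, 0, 0, 0, -1], [-1.5, -4.5, -7.5, 0, 0, 0, -1], [-2.5, -7, -7.5, 0, 0, 0, -1], [-3.5, -9.5, -7.5, 0, 0, 0, -1], [-4.2, -12.5, -7.5, 0, 0, 0, -1], [-5, -15, -7.5, 0, 0, 0, -1], [-5.6, -17.5, -7.5, 0, 0, 0, -1], [-5.9, -18.5, -7.5, 0, 0, 0, -1]]
  ]
}}

```text
clock: 13.45
eef_pos: [0.4581, -0.1169, 0.1366]
eef_rot: [-3.14, 0.001, 1.579]
force: [-0.4, 0.4, -1.3]
finger_gap: 0.0288
```

Call:
{"name": "drive_tool", "arguments": {
  "steps": [
    [[0, 0, 0, 0, 0, 0, -1], [0, 0, 0, 0, 0, 0, -1], [0, 0, 1.5, 0, 0, 0, -1], [0, 0, 3, 0, 0, 0, -1], [0, 0, 4.5, 0, 0, 0, -1], [0, 0, 6, 0, 0, 0, -1], [0, 0, 6.8, 0, 0, 0, -1], [0, 0, 7, 0, 0, 0, -1], [0, 0, 7, 0, 0, 0, -1], [0, 0, 7, 0, 0, 0, -1]]
  ]
}}

```text
clock: 14.45
eef_pos: [0.4614, -0.116, 0.0677]
eef_rot: [3.14, 0.0, 1.581]
force: [0.3, 0.2, -1.1]
finger_gap: 0.0286
```

```bash
python3 -c "
from h import *
p,d,T=snap('w8');go(.4599,-.1165,.038,90.6)
"
```

```text
14.45 [ 0.4614 -0.116   0.0677] [3.1404e+00 3.0000e-04 1.5814e+00]
shift cm [-0.03 -0.15  2.98] rotvec [ 0.08  0.03 -0.01] | t 14.5 f [ 0.1 -0.2 -0.5]
```

View pics/w8.png

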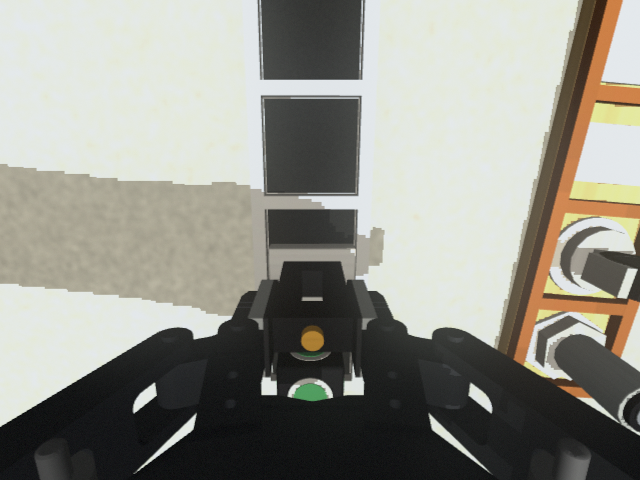

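Call:
{"name": "drive_tool", "arguments": {
  "steps": [
    [[0, -0.1, 0.5, 0, 0, 0, -1], [0, -0.1, 1, 0, 0, 0, -1], [0, -0.1, 1.5, 0, 0, 0, -1], [0, -0.1, 2, 0, 0, 0, -1], [0, -0.1, 2.4, 0, 0, 0, -1], [0, -0.1, 2.7, 0, 0, 0, -1], [0, -0.1, 2.9, 0, 0, 0, -1], [0, -0.1, 3, 0, 0, 0, -1], [0, -0.1, 3, 0, 0, 0, -1], [0, -0.1, 3, 0, 0, 0, -1]]
  ]
}}

```text
clock: 15.5
eef_pos: [0.4595, -0.116, 0.0379]
eef_rot: [-3.141, 0.0, 1.581]
force: [-2.4, 1.4, 6.3]
finger_gap: 0.0289
```

Contact felt; release and rise.

Call:
{"name": "drive_tool", "arguments": {
  "steps": [
    [[0, 0, 0, 0, 0, 0, -0.4], [0, 0, 0, 0, 0, 0, 0], [0, 0, 0, 0, 0, 0, 0.5], [0, 0, 0, 0, 0, 0, 1], [0, 0, 0, 0, 0, 0, 1], [0, 0, 0, 0, 0, 0, 1], [0, 0, -2, 0, 0, 0, 1], [0, 0, -4.5, 0, 0, 0, 1], [0, 0, -7.5, 0, 0, 0, 1], [0, 0, -9.5, 0, 0, 0, 1]]
  ]
}}

```text
clock: 16.5
eef_pos: [0.4603, -0.1161, 0.134]
eef_rot: [3.14, 0.001, 1.581]
force: [0.1, 0.2, 0.2]
finger_gap: 0.0849
```

```bash
python3 -c "
from h import *
p,d,T=snap('w9')
go(.6387,-.1195,.12,84)
W=cloud(d,T);z=W[...,2]
k=((z>.083)&(z<.098)&(abs(W[...,0]-.46)<.04)&(abs(W[...,1]+.117)<.04));q=W[k];print(k.sum(),cv2.minAreaRect(q[:,:2].astype(np.float32)*1000),np.percentile(q[:,2],[5,50,95]))
"
```

```text
16.5 [ 0.4603 -0.1161  0.134 ] [3.1398e+00 8.0000e-04 1.5812e+00]
shift cm [-0.47 17.63  1.79] rotvec [0.36 0.14 6.6 ] | t 16.55 f [0.7 0.3 2.3]
1146 ((458.25799560546875, -117.56449890136719), (29.608745574951172, 14.649702072143555), 0.5703776478767395) [0.08582672 0.08786874 0.09180402]
```

View pics/w9.png

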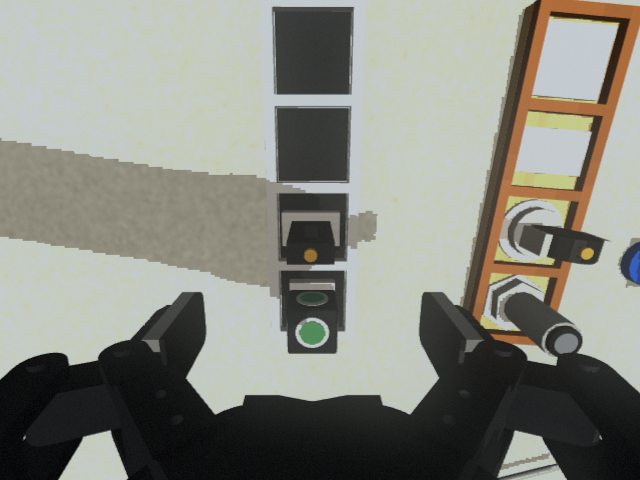

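Call:
{"name": "drive_tool", "arguments": {
  "steps": [
    [[0, 1, -0.5, 0, 0, 0.5, 1], [0, 3.5, 0, 0, 0, 1.5, 1], [-0.2, 6.5, 0, 0, 0, 2.5, 1], [-0.3, 9.5, 0, 0, 0, 3.5, 1], [-0.4, 12.5, 0, 0, 0, 5, 1], [-0.5, 15.5, 0, 0, 0, 6, 1], [-0.5, 17.3, 0, 0, 0, 6.6, 1], [-0.5, 17.7, 1, 0, 0, 6.6, 1], [-0.5, 17.7, 1.8, 0, 0, 6.6, 1], [-0.5, 17.7, 1.8, 0, 0, 6.6, 1]]
  ]
}}

```text
clock: 17.55
eef_pos: [0.6343, -0.1191, 0.1111]
eef_rot: [-3.136, -0.0, 1.466]
force: [-0.8, 0.5, -0.3]
finger_gap: 0.0853
```

```bash
python3 -c "
from h import *
p,d,T=snap('w10')
go(.6387,-.1195,.029,84)
W=cloud(d,T);z=W[...,2]
k=((z>.05)&(z<.082)&(abs(W[...,0]-.639)<.04)&(abs(W[...,1]+.119)<.03));q=W[k];print(k.sum(),cv2.minAreaRect(q[:,:2].astype(np.float32)*1000),np.percentile(q[:,2],[5,50,95]))
"
```

```text
17.55 [ 0.6343 -0.1191  0.1111] [-3.1364e+00 -2.0000e-04  1.4660e+00]
shift cm [0.02 0.42 8.33] rotvec [-0.2   0.01 -0.02] | t 17.6 f [-0.2 -0.6  1.1]
2214 ((638.8547973632812, -118.91779327392578), (16.57301139831543, 46.00381088256836), 84.29178619384766) [0.06014747 0.07078584 0.07726579]
```

View pics/w10.png

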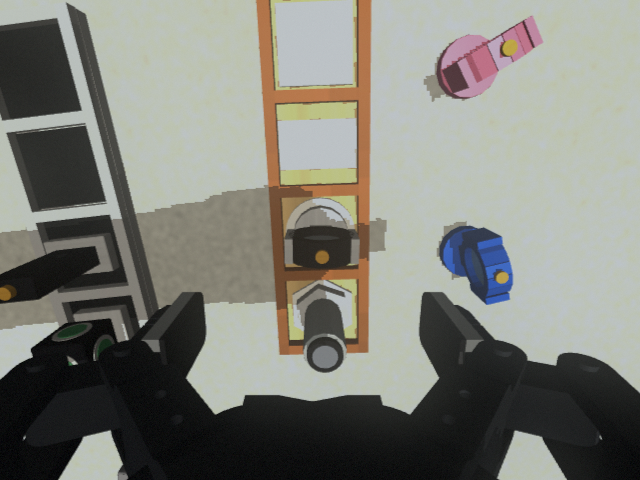

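Call:
{"name": "drive_tool", "arguments": {
  "steps": [
    [[0, 0.3, 1.5, 0, 0, 0, 1], [0, 0.3, 3.5, 0, 0, 0, 1], [0, 0.3, 5.5, 0, 0, 0, 1], [0, 0.3, 7, 0, 0, 0, 1], [0, 0.3, 8, 0, 0, 0, 1], [0, 0.3, 8.3, 0, 0, 0, 1], [0, 0.3, 8.3, 0, 0, 0, 1], [0, 0.3, 8.3, 0, 0, 0, 0.3], [0, 0.3, 8.3, 0, 0, 0, -0.3], [0, 0.3, 8.3, 0, 0, 0, -1]]
  ]
}}

```text
clock: 18.6
eef_pos: [0.6401, -0.1196, 0.0321]
eef_rot: [3.141, 0.0, 1.466]
force: [-9.5, 1.4, 31.3]
finger_gap: 0.0444
```

Call:
{"name": "drive_tool", "arguments": {
  "steps": [
    [[0, 0, 0, 0, 0, 0, -1], [0, 0, 0, 0, 0, 0, -1], [0, 0, 0, 0, 0, 0, -1], [0, 0, 0, 0, 0, 0, -1], [0, 0, 0, 0, 0, 0, -1], [0, 0, -0.5, 0, 0, 0, -1], [0, 0, -1.5, 0, 0, 0, -1], [0, 0, -2.5, 0, 0, 0, -1], [0, 0, -2.5, 0, 0, 0, -1], [0, 0, -2.5, 0, 0, 0, -1]]
  ]
}}

```text
clock: 19.6
eef_pos: [0.6398, -0.1197, 0.0566]
eef_rot: [3.141, 0.0, 1.466]
force: [0.8, -0.6, -0.6]
finger_gap: 0.0441
```

```bash
python3 -c "
from h import *
p,d,T=snap('w11');go(.4593,-.0537,.13,90.6)
"
```

```text
19.6 [ 0.6398 -0.1197  0.0566] [3.1409e+00 3.0000e-04 1.4657e+00]
shift cm [  4.67 -18.61  -7.39] rotvec [-0.    0.01 -6.61] | t 19.65 f [-0.5  0.4 -1.3]
```

View pics/w11.png

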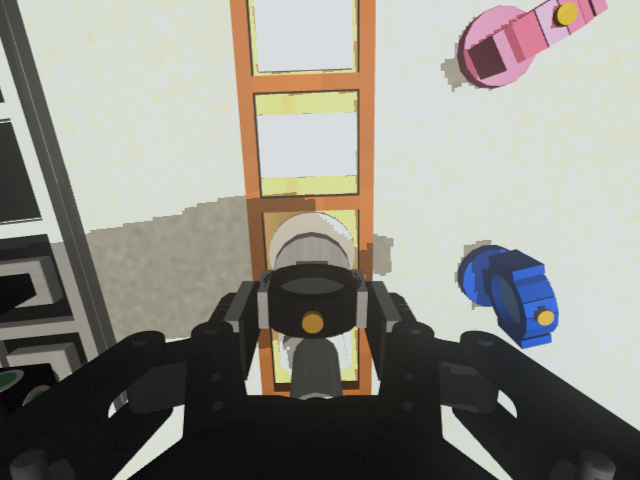

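Call:
{"name": "drive_tool", "arguments": {
  "steps": [
    [[0, 0, -2, 0, 0, 0, -1], [0, -0.5, -4.5, 0, 0, 0, -1], [0.5, -2, -6.5, 0, 0, -0.5, -1], [1.2, -4.5, -7.5, 0, 0, -1.5, -1], [1.8, -7, -7.5, 0, 0, -2.5, -1], [2.5, -9.5, -7.5, 0, 0, -3.5, -1], [3.2, -12.5, -7.5, 0, 0, -4.5, -1], [3.8, -15, -7.5, 0, 0, -5.5, -1], [4.4, -17.5, -7.5, 0, 0, -6.6, -1], [4.6, -18.5, -7.5, 0, 0, -6.6, -1]]
  ]
}}

```text
clock: 20.65
eef_pos: [0.4581, -0.0538, 0.1305]
eef_rot: [-3.14, 0.001, 1.582]
force: [-0.2, -0.1, -0.6]
finger_gap: 0.044
```

Call:
{"name": "drive_tool", "arguments": {
  "steps": [
    [[0, 0, 0, 0, 0, 0, -1], [0, 0, 0, 0, 0, 0, -1], [0, 0, 1.5, 0, 0, 0, -1], [0, 0, 3, 0, 0, 0, -1], [0, 0, 4.5, 0, 0, 0, -1], [0, 0, 6, 0, 0, 0, -1], [0, 0, 6.5, 0, 0, 0, -1], [0, 0, 6.5, 0, 0, 0, -1], [0, 0, 6.5, 0, 0, 0, -1], [0, 0, 6.5, 0, 0, 0, -1]]
  ]
}}

```text
clock: 21.65
eef_pos: [0.4613, -0.0546, 0.0669]
eef_rot: [3.14, 0.0, 1.581]
force: [-0.6, -0.1, -0.6]
finger_gap: 0.044
```

```bash
python3 -c "
from h import *
p,d,T=snap('w12');go(.4593,-.0545,.0318,90.6)
"
```

```text
21.65 [ 0.4613 -0.0546  0.0669] [3.1401e+00 3.0000e-04 1.5808e+00]
shift cm [ 0.01 -0.2   3.51] rotvec [ 0.08  0.03 -0.02] | t 21.7 f [ 0.5  0.3 -1. ]
```

View pics/w12.png

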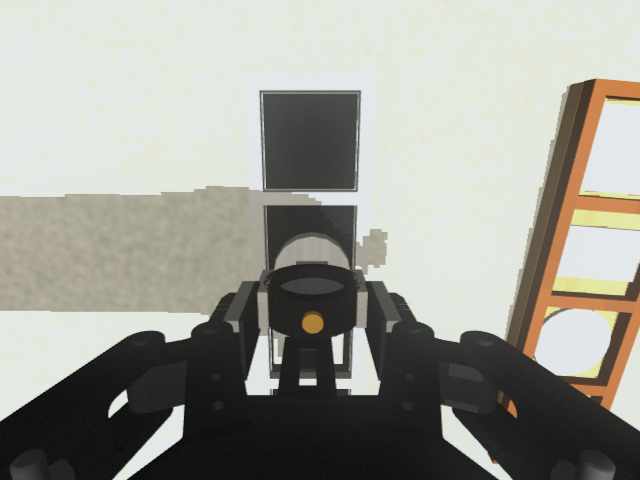

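Call:
{"name": "drive_tool", "arguments": {
  "steps": [
    [[0, -0.1, 0.5, 0, 0, 0, -1], [0, -0.1, 1, 0, 0, 0, -1], [0, -0.1, 1.6, 0, 0, 0, -1], [0, -0.1, 2.2, 0, 0, 0, -1], [0, -0.1, 2.8, 0, 0, 0, -1], [0, -0.1, 3.1, 0, 0, 0, -1], [0, -0.1, 3.3, 0, 0, 0, -1], [0, -0.1, 3.4, 0, 0, 0, -1], [0, -0.1, 3.5, 0, 0, 0, -1], [0, -0.1, 3.5, 0, 0, 0, -1]]
  ]
}}

```text
clock: 22.7
eef_pos: [0.4593, -0.0544, 0.0323]
eef_rot: [-3.141, 0.001, 1.581]
force: [-4.0, 0.2, 10.4]
finger_gap: 0.0438
```

Contact felt; release.

Call:
{"name": "drive_tool", "arguments": {
  "steps": [
    [[0, 0, 0, 0, 0, 0, 0], [0, 0, 0, 0, 0, 0, 0.3], [0, 0, 0, 0, 0, 0, 0.7], [0, 0, 0, 0, 0, 0, 1], [0, 0, 0, 0, 0, 0, 1], [0, 0, 0, 0, 0, 0, 1], [0, 0, -2, 0, 0, 0, 1], [0, 0, -4.5, 0, 0, 0, 1], [0, 0, -7.5, 0, 0, 0, 1], [0, 0, -9.5, 0, 0, 0, 1]]
  ]
}}

```text
clock: 23.7
eef_pos: [0.4602, -0.0544, 0.1279]
eef_rot: [3.14, 0.001, 1.581]
force: [0.1, 0.0, -0.6]
finger_gap: 0.0854
```

```bash
python3 -c "
from h import *
p,d,T=snap('w13')
go(.634,-.1825,.12,86)
W=cloud(d,T);z=W[...,2]
k=((z>.05)&(z<.082)&(abs(W[...,0]-.459)<.04)&(abs(W[...,1]+.0537)<.03));q=W[k];print(k.sum(),cv2.minAreaRect(q[:,:2].astype(np.float32)*1000),np.percentile(q[:,2],[5,50,95]))
"
```

```text
23.7 [ 0.4602 -0.0544  0.1279] [3.1397e+00 6.0000e-04 1.5813e+00]
shift cm [-12.96  17.04   1.2 ] rotvec [0.36 0.11 4.6 ] | t 23.75 f [ 1.3 -1.2  2.7]
1913 ((458.2348937988281, -53.865631103515625), (45.932472229003906, 16.793859481811523), 0.24249938130378723) [0.06107131 0.07079376 0.07735722]
```

View pics/w13.png

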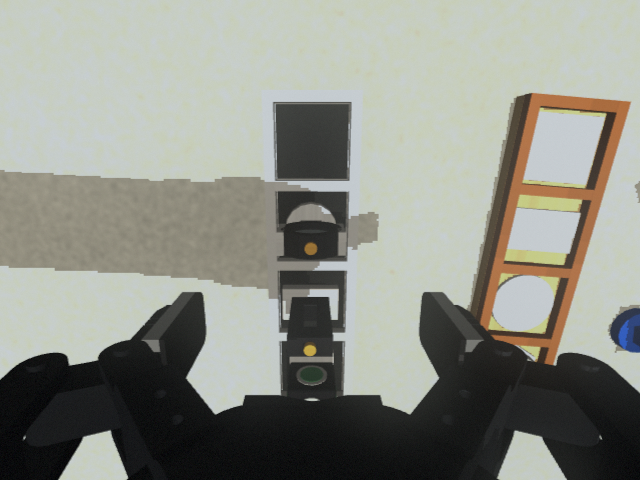

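Call:
{"name": "drive_tool", "arguments": {
  "steps": [
    [[0, 0.5, -0.5, 0, 0, 0, 1], [-1.5, 2.5, -0.5, 0, 0, 0.5, 1], [-3.5, 5, -0.5, 0, 0, 1, 1], [-5.5, 7.5, -0.5, 0, 0, 2, 1], [-7.5, 10, -0.5, 0, 0, 3, 1], [-9.5, 12.5, -0.5, 0, 0, 4, 1], [-11.5, 15, -0.5, 0, 0, 4.6, 1], [-12.7, 16.7, 0, 0, 0, 4.6, 1], [-13, 17.1, 0.8, 0, 0, 4.6, 1], [-13, 17.1, 0.8, 0, 0, 4.6, 1]]
  ]
}}

```text
clock: 24.75
eef_pos: [0.6303, -0.1822, 0.1148]
eef_rot: [-3.137, -0.002, 1.501]
force: [-0.1, -0.7, 0.2]
finger_gap: 0.0853
```

```bash
python3 -c "
from h import *
p,d,T=snap('w14')
W=cloud(d,T);z=W[...,2]
k=((z>.074)&(z<.09)&(abs(W[...,0]-.634)<.04)&(abs(W[...,1]+.183)<.03));q=W[k];print(k.sum(),cv2.minEnclosingCircle(q[:,:2].astype(np.float32)*1000),cv2.minAreaRect(q[:,:2].astype(np.float32)*1000),np.percentile(q[:,2],[5,50,95]))
go(.634,-.1825,.03,86)
"
```

```text
24.75 [ 0.6303 -0.1822  0.1148] [-3.1367e+00 -1.9000e-03  1.5005e+00]
1622 ((634.0986938476562, -182.19491577148438), 14.06136417388916) ((634.0923461914062, -182.09381103515625), (27.32474136352539, 27.166059494018555), 17.1986026763916) [0.07674951 0.08172884 0.08314337]
shift cm [-0.09  0.4   8.59] rotvec [-0.22 -0.09  0.03] | t 24.8 f [-0.5  0.7  0.5]
```

View pics/w14.png

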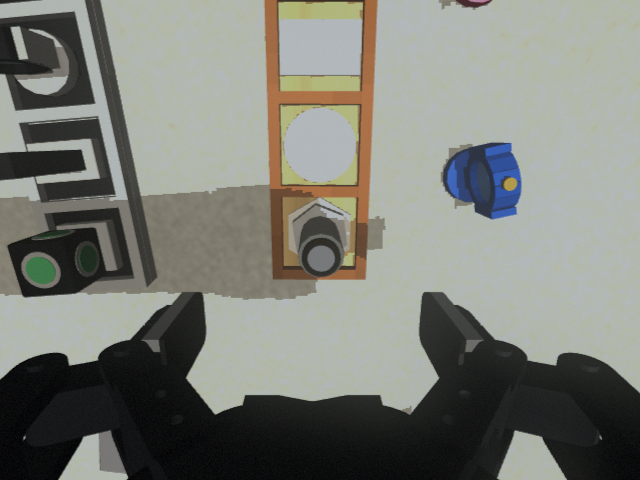

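Call:
{"name": "drive_tool", "arguments": {
  "steps": [
    [[0, 0.3, 1.5, 0, 0, 0, 1], [0, 0.3, 3.5, 0, 0, 0, 1], [0, 0.3, 5.5, 0, 0, 0, 1], [0, 0.3, 7, 0, 0, 0, 1], [0, 0.3, 8, 0, 0, 0, 1], [0, 0.3, 8.4, 0, 0, 0, 1], [0, 0.3, 8.4, 0, 0, 0, 1], [0, 0.3, 8.4, 0, 0, 0, 0.3], [0, 0.3, 8.4, 0, 0, 0, -0.3], [0, 0.3, 8.4, 0, 0, 0, -1]]
  ]
}}

```text
clock: 25.8
eef_pos: [0.6353, -0.1831, 0.0349]
eef_rot: [3.14, 0.0, 1.501]
force: [0.0, -0.5, -0.0]
finger_gap: 0.0442
```

Call:
{"name": "drive_tool", "arguments": {
  "steps": [
    [[0, 0, 0, 0, 0, 0, -1], [0, 0, 0, 0, 0, 0, -1], [0, 0, 0, 0, 0, 0, -1], [0, 0, 0, 0, 0, 0, -1], [0, 0, 0, 0, 0, 0, -1], [0, 0, -0.5, 0, 0, 0, -1], [0, 0, -1.5, 0, 0, 0, -1], [0, 0, -2.5, 0, 0, 0, -1], [0, 0, -2.5, 0, 0, 0, -1], [0, 0, -2.5, 0, 0, 0, -1]]
  ]
}}

```text
clock: 26.8
eef_pos: [0.6349, -0.183, 0.0595]
eef_rot: [3.141, 0.0, 1.501]
force: [0.1, 1.4, -1.2]
finger_gap: 0.0262
```

```bash
python3 -c "
from h import *
p,d,T=snap('w15');go(.4586,.0103,.13,90.6)
W=cloud(d,T);z=W[...,2]
k=((z>.099)&(z<.115)&(abs(W[...,0]-.634)<.015)&(abs(W[...,1]+.183)<.02));q=W[k];print(k.sum(),cv2.minEnclosingCircle(q[:,:2].astype(np.float32)*1000),np.percentile(q[:,2],[5,50,95]))
"
```

```text
26.8 [ 0.6349 -0.183   0.0595] [3.1410e+00 3.0000e-04 1.5007e+00]
shift cm [ 18.04 -18.91  -7.09] rotvec [-0.02  0.01 -4.61] | t 26.85 f [ 0.1 -0.5 -1.6]
4508 ((633.0774536132812, -181.5931396484375), 18.39539337158203) [0.10136638 0.10646095 0.11061169]
```

View pics/w15.png

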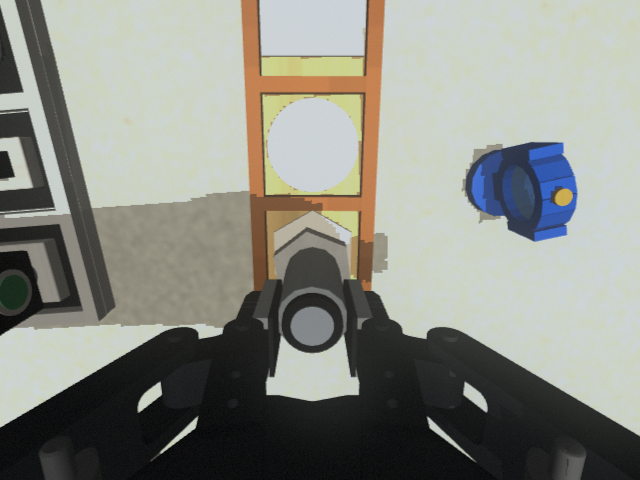

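Call:
{"name": "drive_tool", "arguments": {
  "steps": [
    [[0, 0, -2, 0, 0, 0, -1], [0, 0, -4.5, 0, 0, 0, -1], [1, -1, -6.8, 0, 0, -0.5, -1], [3, -3, -7.5, 0, 0, -1, -1], [5.2, -5.4, -7.5, 0, 0, -1.5, -1], [7.4, -7.8, -7.5, 0, 0, -2, -1], [9.6, -10.2, -7.5, 0, 0, -2.5, -1], [11.8, -12.5, -7.5, 0, 0, -3, -1], [14, -14.8, -7.5, 0, 0, -4, -1], [16, -17, -7.5, 0, 0, -4.6, -1]]
  ]
}}

```text
clock: 27.85
eef_pos: [0.4749, -0.0102, 0.1336]
eef_rot: [-3.141, 0.0, 1.582]
force: [0.1, 0.2, -1.3]
finger_gap: 0.0258
```

```bash
python3 -c "
from h import *
go(.4586,.0095,.07,90.6)
"
```

```text
shift cm [ 1.99 -1.6   6.36] rotvec [-0.05  0.01  0.05] | t 27.85 f [ 0.1  0.2 -1.3]
```

Call:
{"name": "drive_tool", "arguments": {
  "steps": [
    [[1, -1, 0, 0, 0, 0, -1], [1.9, -1.7, 0, 0, 0, 0, -1], [1.9, -1.7, 1.5, 0, 0, 0, -1], [1.9, -1.7, 3, 0, 0, 0, -1], [1.9, -1.7, 4.5, 0, 0, 0, -1], [1.9, -1.7, 5.8, 0, 0, 0, -1], [1.9, -1.7, 6.3, 0, 0, 0, -1], [1.9, -1.7, 6.3, 0, 0, 0, -1], [1.9, -1.7, 6.3, 0, 0, 0, -1], [1.9, -1.7, 6.3, 0, 0, 0, -1]]
  ]
}}

```text
clock: 28.85
eef_pos: [0.4599, 0.0074, 0.0718]
eef_rot: [3.14, 0.0, 1.581]
force: [0.1, -0.1, -1.6]
finger_gap: 0.0257
```

```bash
python3 -c "
from h import *
p,d,T=snap('w16');go(.4586,.0095,.0345,90.6)
"
```

```text
28.85 [0.4599 0.0074 0.0718] [3.1402e+00 3.0000e-04 1.5809e+00]
shift cm [ 0.22 -0.13  3.73] rotvec [ 0.08  0.02 -0.02] | t 28.9 f [-0.7  0.5 -1.7]
```

View pics/w16.png

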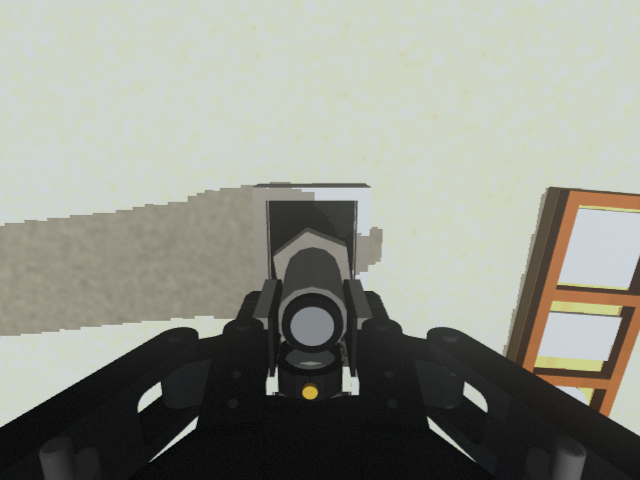

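Call:
{"name": "drive_tool", "arguments": {
  "steps": [
    [[0.2, 0, 0.6, 0, 0, 0, -1], [0.2, 0, 1.2, 0, 0, 0, -1], [0.2, 0, 1.8, 0, 0, 0, -1], [0.2, 0, 2.4, 0, 0, 0, -1], [0.2, 0, 2.9, 0, 0, 0, -1], [0.2, 0, 3.3, 0, 0, 0, -1], [0.2, 0, 3.5, 0, 0, 0, -1], [0.2, 0, 3.6, 0, 0, 0, -1], [0.2, 0, 3.7, 0, 0, 0, -1], [0.2, 0, 3.7, 0, 0, 0, -1]]
  ]
}}

```text
clock: 29.9
eef_pos: [0.4592, 0.0095, 0.0347]
eef_rot: [-3.141, 0.0, 1.581]
force: [-2.4, 0.8, 4.7]
finger_gap: 0.0257
```

Call:
{"name": "drive_tool", "arguments": {
  "steps": [
    [[0, 0, 0, 0, 0, 0, -0.4], [0, 0, 0, 0, 0, 0, 0.1], [0, 0, 0, 0, 0, 0, 0.6], [0, 0, 0, 0, 0, 0, 1], [0, 0, 0, 0, 0, 0, 1], [0, 0, 0, 0, 0, 0, 1], [0, 0, -2, 0, 0, 0, 1], [0, 0, -5, 0, 0, 0, 1], [0, 0, -9, 0, 0, 0, 1], [0, 0, -13, 0, 0, 0, 1]]
  ]
}}

```text
clock: 30.9
eef_pos: [0.4587, 0.0096, 0.1652]
eef_rot: [-3.141, -0.0, 1.581]
force: [0.9, 0.5, 0.2]
finger_gap: 0.0854
```

```bash
python3 -c "
from h import *
p,d,T=snap('w17')
for n in ('scene','side'):
    q,_=grab_frame(n);cv2.imwrite(f'pics/{n}1.png',q)
    o=(205,165,385,300) if n=='scene' else (230,150,430,300)
    cv2.imwrite(f'pics/{n}1c.png',cv2.resize(q[o[1]:o[3],o[0]:o[2]],None,fx=4,fy=4,interpolation=cv2.INTER_CUBIC))
W=cloud(d,T);z=W[...,2]
k=((z>.074)&(z<.09)&(abs(W[...,0]-.459)<.04)&(abs(W[...,1]-.01)<.03));q=W[k];print(k.sum(),cv2.minEnclosingCircle(q[:,:2].astype(np.float32)*1000),np.percentile(q[:,2],[5,50,95]))
"
```

```text
30.9 [0.4587 0.0096 0.1652] [-3.1409e+00 -2.0000e-04  1.5814e+00]
1090 ((458.7763977050781, 10.078056335449219), 13.993033409118652) [0.07678678 0.08171435 0.08328154]
```

View pics/w17.png

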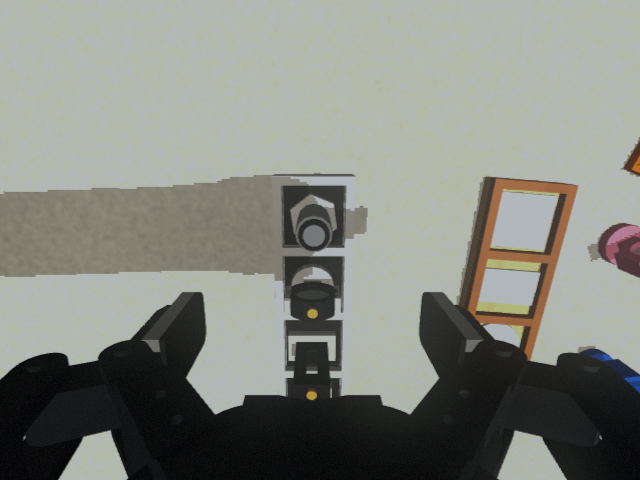

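View pics/side1c.png

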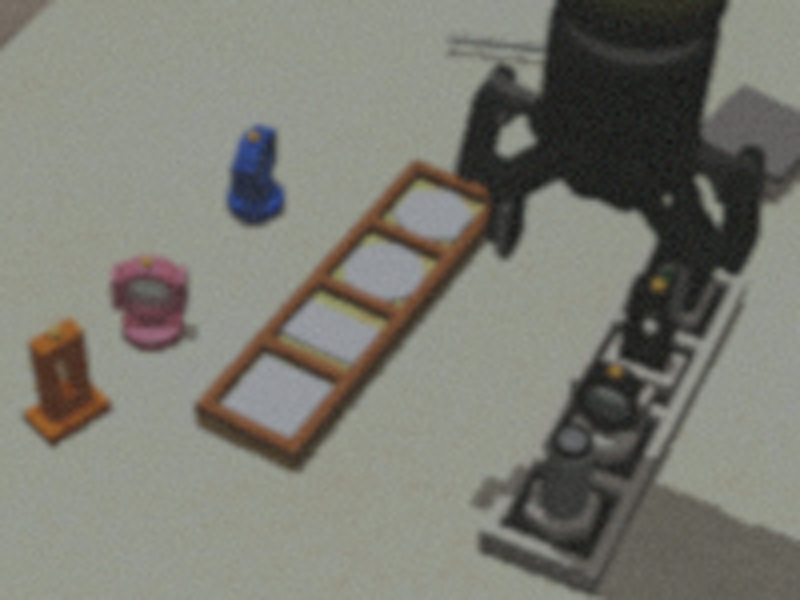

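View pics/scene1.png

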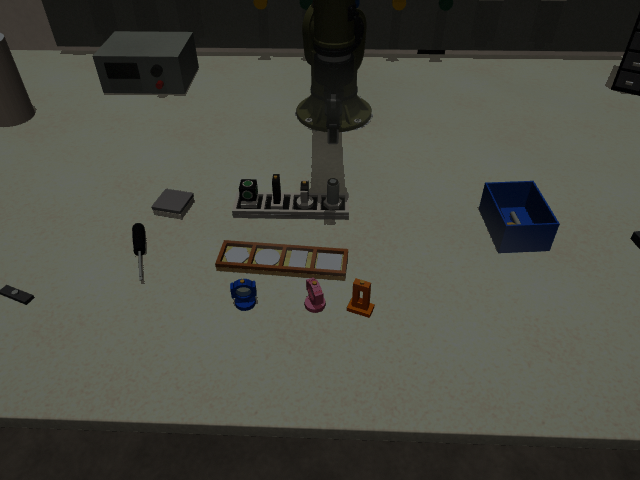

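All four stand in the rack: cube at pixel (248,190), slit at (277,190), lens at (305,195) and can at (333,193). The bystanders haven't moved, and the gripper is open and clear.

```bash
python3 -c "
from h import *
print(observe()['force'],job_done())"
```

```text
the job is handed in; nothing more can be done
[-0.21756121 -0.45941652 -0.77810905] None
```

All four elements are in the rack in reverse order. From the robot's right end to its left they stand as beam splitter, slit plate, lens, light sensor. I handed the job in at about 31 s of the 96 s allowed.

- **Position:** after each release, a wrist-camera depth check put the element within about 2 mm of its well centre. The tops were within 1–2 mm of the expected height, so each one is upright and standing on its pad.
- **Contact forces:** each element was lowered until the tool felt 5–10 N, then released. The highest force in the end-of-call readings was about 31 N, as the fingers closed on the lens; that is under the wrist limit, and the lens was lifted and placed normally.
- **Surroundings:** in the final scene picture the bin, case, screwdriver and the blue, pink and orange look-alikes are where they started. The gripper is open and touching nothing, and no check failed or disagreed.

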